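# Set the photo scale level with a sherd and hold it for the shot

## Task

Get the finds photograph ready: lay the larger of the two loose sherds flat and centred on the small cork-topped head of the photo pillar and let it go. Then take the scale post by its knob, draw it straight up out of its sleeve, without lifting or dragging the weighted stand, until the top of the black-and-white scale is level with the sherd's upper face, so that both lie in the same plane of focus. The post has no clamp, so finish holding it still at that height for the photographer; leave the smaller sherd where it is.

Things in the scene. Friction and masses are not known exactly. Their poses are not given: they have to be found in the camera images.
- sherd: the larger loose pottery sherd, dark brown, rough outline 57 mm (own x) by 87 mm (own y), 12 mm thick, 35 to 60 g; starts flat on the table to the right of the scale stand, at one of two spots that it may swap with the smaller sherd. Origin: centre of its underside, z up. Best gripped across the 57 mm at mid-length
- face (a point): centre of the sherd's upper face, 12 mm above its origin
- small_sherd: the smaller loose sherd, 36 by 54 mm, 10 mm thick, lying at the other spot; not used. Origin: centre of its underside
- pillar: the photo pillar: steel foot 80 mm across and 12 mm thick, fixed to the table, with an upright column on its axis and a small clamp knob on the column's side; it stands ahead of the robot. Origin: centre of the foot's underside, z up
- pad (a point): centre of the top of the pillar's round head, which is 33 mm across with a flat cork top; 96 to 116 mm above the table (set differently each time, clamped)
- stand: the scale stand, 1.3 kg, standing loose on the table, nearer the robot than the pillar and to its right: round steel foot 90 mm across and 10 mm thick, with an upright aluminium sleeve 30 mm across whose top is 72 mm above the table. Origin: centre of the foot's underside, z up
- bore (a point): centre of the mouth of the sleeve's bore, 72 mm above the stand's origin. The bore is 17 mm wide and 62 mm deep (floor 10 mm above the table); its axis is vertical
- post: the scale post, 0.1 to 0.16 kg: steel rod 16 mm across, 66 mm long, loose in the bore, its foot on the bore's floor at the start and sliding back when let go; above the rod the scale bar (110 mm along the post's own x from the axis, 14 wide, 6 thick, black and white 1 cm bands), which points roughly to the pillar, and on the axis a round black knob 22 mm across. Origin: centre of the rod's foot, z up
- knob (a point): a good point to grip on the knob, on the rod's axis: 98 mm above the post's origin; the knob reaches from 82 to 110 mm above it, and the scale bar's upper face is at 78 mm
- scale (a point): middle of the scale bar's upper face: 60 mm along the post's x from the axis and 78 mm above the post's origin; at the start 88 mm above the table

How it is judged:
By the outcome, as a careful person would: the job done as asked, in the order asked, and still so for the second after the job is handed in, while the arm keeps its last pose, push and grip.
It also fails if it takes over 56 s, if anything falls off the work surface, if the arm or the gripper's body presses on something with over 40 N, if the wrist force passes 120 N, or if a joint passes its speed limit or range.

## Robot

A 7-joint arm with a two-finger parallel gripper is mounted at the origin on a cart in front of the work surface, level with it; the furniture and walls round the work are solid. World frame = base frame: x ahead of the robot, y to its left, z up, the work surface at z = 0. Lengths are in m, angles in rad, forces in N, time in s.
With the tool pointing down it reaches from about 0.4 to 0.9 m from the base axis. Payload 5.5 kg.
Tool frame: the origin (TCP) lies on the centre line of the jaws, within the pads' length; the fingertips stand 22 mm ahead of it and the grasp point (between the pads) lies 3 mm ahead of it (env.nose_length is the distance from the TCP to the fingertips, in m); z points along the fingers, y is the direction in which the jaws open and shut (so a half turn about z gives the same grasp; the last joint's range is limited). The gripper opens to 92 mm and grips with 3 to 60 N. Pads are 19 mm wide; open, the fingers measure 130 mm over their backs; the gripper's body (75 mm by 190 mm) begins 47 mm behind the grasp point.
Start: joints at [1.589, 0.501, -0.427, 1.55, 0.221, 1.138, -0.21], TCP at [0.158, -0.631, 0.249] pointing down, gripper open.
Joint ranges: [-2.88, 2.88], [-0.31, 2.03], [-1.54, 1.56], [0.2, 2.42], [-1.41, 4.55], [0.19, 2.02], [-2.57, 2.57]. Speed limits (rad/s): [2.57, 2.57, 3.14, 3.14, 3.14, 3.14, 3.14].

## Interface

Orientations are given as a rotation vector (axis times angle).
In Python, from bench import env, read_camera gives the robot as it stands.
- The arm moves only by the tool apply_moves, never from a script. Its argument "rows" is text: rows parted by semicolons, each of 5 numbers parted by spaces: the opening, from 0 (shut) to 1 (fully open), then the shift along the tool's x, y, z in m, then the turn about the tool's z in degrees. In form: fingers x y z spin; .... A call has 1 to 10 rows; each row is the pose to reach, as a shift and turn from the pose commanded when the call began, along the tool's axes at that moment; what a row does not reach only later rows make up. A row lasts 1/8 s, in which the tool goes at most 62.5 mm and 10.7 degrees, less where a joint would pass 70% of its speed; a pose out of reach is approached as far as the arm can. A call with a gripper value outside its range is refused whole. The fingers move at their own pace and stop on an object; "force" is the grip in N (left out, the last holds). Time passes only in rows, so rows that repeat a pose let the fingers close. It gives the time, the measured TCP pose, the force and the opening at its end, in the units of the state.
- env.get_state(): the state, without advancing time (a new reading comes with each control period).
- read_camera(name): name is "side" or "top"; returns a dict with "frame" (480x640x3 uint8, red, green, blue), "intrinsics" (3x3 intrinsics, pixels), "camera_from_world" (4x4, takes a point from world to camera coordinates). Camera axes: x right, y down, z forward; pixel columns grow to the right and rows downward; lengths in m; the calibration is good to about 2 mm. A picture is of the moment at which its call begins. There is no depth.
- env.close_job(): hands the job in, once; it reports no verdict.
The state is a dict: "t": time; "qpos": joint angles; "joint_velocities": joint speeds; "joint_efforts": joint torques, N m; "tcp_pos": TCP position; "eef_rot": TCP orientation; "contact_force": force on the tool from outside, world axes, zero at the start; "ft_torque": the same for the moment, N m; "opening": finger opening in m.
Only numpy, scipy, OpenCV 4.12 (cv2) and the standard library are available. Lean on these libraries where they do the work, as an engineer would, in place of code of your own. Each camera call takes 0.05 s, during which the arm holds its last target. There are 200 camera calls.

## Working session

There is one attempt and no reset: what is moved stays moved. The work goes in short steps, Python scripts to look and compute and a tool call to move; the robot and the scene stay as the last step left them, time stands still between calls to the robot, and variables do not carry over. Pictures are saved under pics/ and viewed, about 8 in all and at most 12, crops included, and the job is handed in when it is done.

Besides the shell and the picture viewer there is one more tool, called after "Request:" as name(argument=value, ...) on one line, values as JSON. apply_moves: Moves the arm, as the interface text tells. Its arguments: {"type":"object","properties":{"rows":{"type":"string"},"force":{"type":"number"}},"required":["rows"]}

```bash
mkdir -p pics; ls; python3 - <<'E'
from bench import env, read_camera
import cv2
s=env.get_state()
for k in('t','tcp_pos','eef_rot','opening','contact_force'):print(k,s[k])
for n in('side','top'):
    r=read_camera(n);cv2.imwrite(f'pics/{n}0.png',r['frame'][:,:,::-1]);print(n,r['intrinsics'],r['camera_from_world'])
E
```

```text
pics
t 0.0
tcp_pos [ 0.15734626 -0.62998469  0.24766819]
eef_rot [-3.11615960e+00 -3.83468741e-01  2.84168991e-04]
opening 0.09150573821999124
contact_force [0.18493186 0.48357335 0.41872737]
side [[582.95832194   0.         311.03288213]
 [  0.         582.95832194 233.40441442]
 [  0.           0.           1.        ]] [[ 0.99892813  0.04587293 -0.0061854  -0.48795884]
 [ 0.01267954 -0.39969636 -0.9165599  -0.01545969]
 [-0.04451758  0.91549904 -0.39984959  1.31985803]
 [ 0.          0.          0.          1.        ]]
top [[583.86047738   0.         328.33244873]
 [  0.         583.86047738 232.33081058]
 [  0.           0.           1.        ]] [[-0.01537031 -0.99985608 -0.00718167 -0.26265836]
 [-0.98788408  0.01629482 -0.15433576  0.50319907]
 [ 0.15443058  0.00472247 -0.98799236  0.97411806]
 [ 0.          0.          0.          1.        ]]
```

View pics/top0.png

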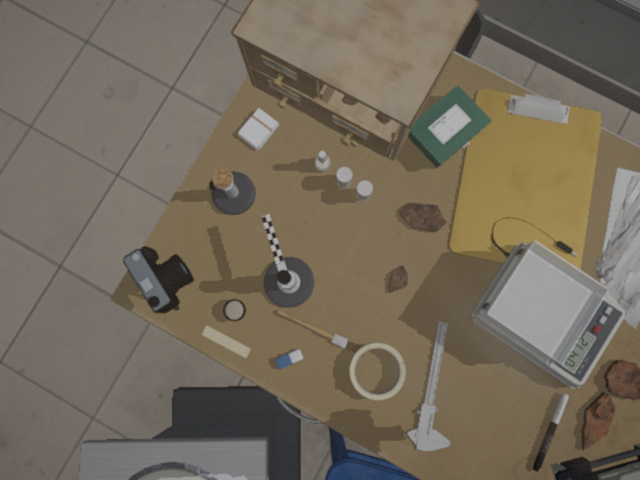

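View pics/side0.png

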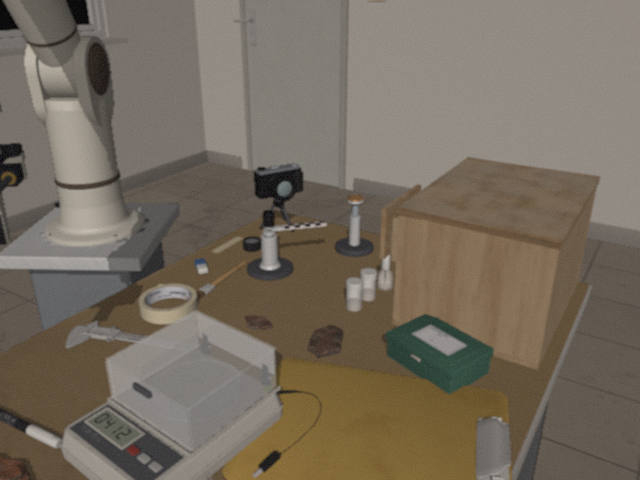

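The top view shows the large sherd at about (422,217), the small one at (397,279), the pillar foot at (234,193) with its head at (223,178), the stand foot at (288,282) and the knob at (284,277). In the side view the pillar head is at (355,200) and the large sherd at (325,340).

```bash
cat > h.py <<'E'
import numpy as np,cv2
from scipy.spatial.transform import Rotation as R
from bench import env, read_camera
def ray(r,px):
    T=r['camera_from_world'];K=r['intrinsics'];d=T[:3,:3].T@np.linalg.solve(K,[*px,1.]);return -T[:3,:3].T@T[:3,3],d
def onz(r,px,z):
    o,d=ray(r,px);return o+d*(z-o[2])/d[2]
def proj(r,p):
    T=r['camera_from_world'];q=r['intrinsics']@(T[:3,:3]@np.asarray(p,float)+T[:3,3]);return q[:2]/q[2]
def tri(a,pa,b,pb):
    o1,d1=ray(a,pa);o2,d2=ray(b,pb);s=np.linalg.lstsq(np.c_[d1,-d2],o2-o1,rcond=None)[0]
    p,q=o1+d1*s[0],o2+d2*s[1];return (p+q)/2,np.linalg.norm(p-q)
def mask(r,box,thr):
    x0,y0,x1,y1=box;f=cv2.cvtColor(r['frame'],cv2.COLOR_RGB2GRAY);m=np.zeros_like(f);m[y0:y1,x0:x1]=(f[y0:y1,x0:x1]<thr)*255
    n,l,s,c=cv2.connectedComponentsWithStats(m);i=1+np.argmax(s[1:,4]);return (l==i).astype(np.uint8)
def rel(p):
    "shift in tool axes from measured tcp to world p"
    s=env.get_state();return R.from_rotvec(s['eef_rot']).inv().apply(np.asarray(p)-s['tcp_pos'])
def crop(r,box,k):
    x0,y0,x1,y1=box;return cv2.resize(r['frame'][y0:y1,x0:x1,::-1],None,fx=k,fy=k,interpolation=cv2.INTER_CUBIC)
E
python3 - <<'E'
from h import *
t=read_camera('top');s=read_camera('side')
print(R.from_rotvec(env.get_state()['eef_rot']).as_matrix().round(3))
for b,nm in(((392,195,452,238),'big'),((380,260,415,298),'small')):
    for thr in (65,80,95):
        m=mask(t,b,thr);c=max(cv2.findContours(m,0,1)[0],key=cv2.contourArea)[:,0]
        P=np.array([onz(t,p,.009)[:2] for p in c],np.float32)
        (cx,cy),wh,a=cv2.minAreaRect(P*1000);print(nm,thr,m.sum(),cx,cy,wh,a)
a=crop(t,(195,150,345,310),4)[:, :]
b=crop(s,(240,180,400,300),4)
cv2.imwrite('pics/a.png',crop(t,(200,160,320,310),4));cv2.imwrite('pics/b.png',crop(s,(240,180,390,290),5))
cv2.imwrite('pics/c.png',crop(t,(375,190,455,300),5))
E
```

```text
[[ 0.97   0.242 -0.   ]
 [ 0.242 -0.97   0.001]
 [ 0.    -0.001 -1.   ]]
big 65 10 548.7052612304688 -430.3627624511719 (7.251947402954102, 3.65897536277771) 89.0361557006836
big 80 680 528.318359375 -437.477783203125 (81.390869140625, 47.64167022705078) 84.16163635253906
big 95 1112 528.3478393554688 -436.5762023925781 (90.30083465576172, 51.11909484863281) 84.15975952148438
small 65 3 420.479736328125 -378.3878173828125 (0.7821903824806213, 3.9627580642700195) 61.81427001953125
small 80 88 416.2482604980469 -381.0498046875 (35.26371383666992, 21.790170669555664) 14.524949073791504
small 95 466 418.6036682128906 -386.0111389160156 (37.71855545043945, 47.8486328125) 20.71217155456543
```

View pics/a.png

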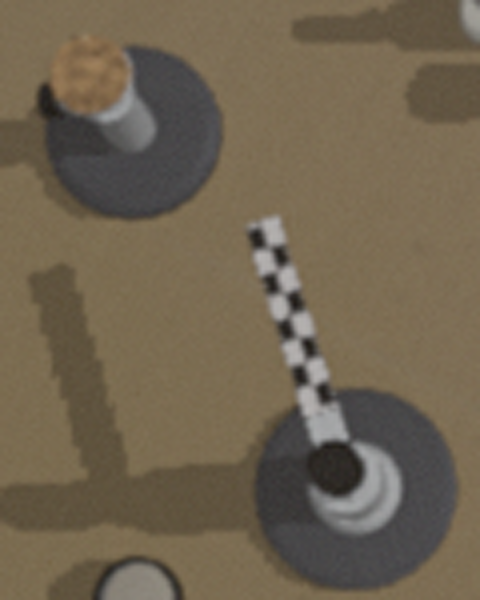

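View pics/b.png

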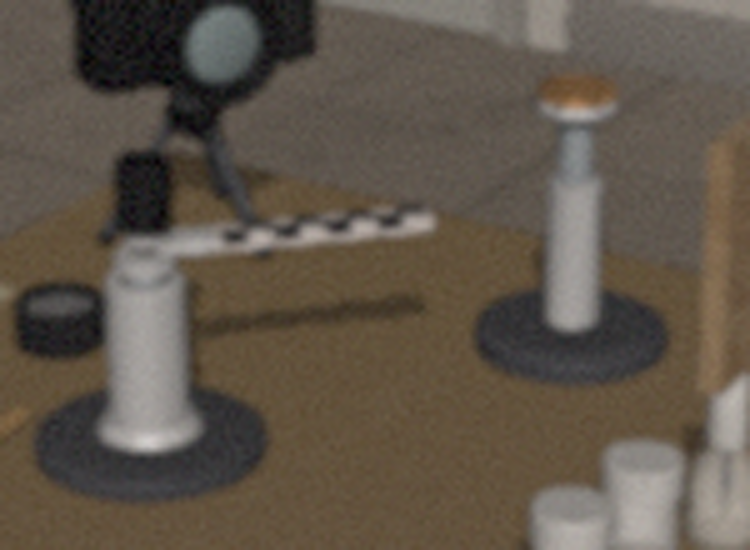

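View pics/c.png

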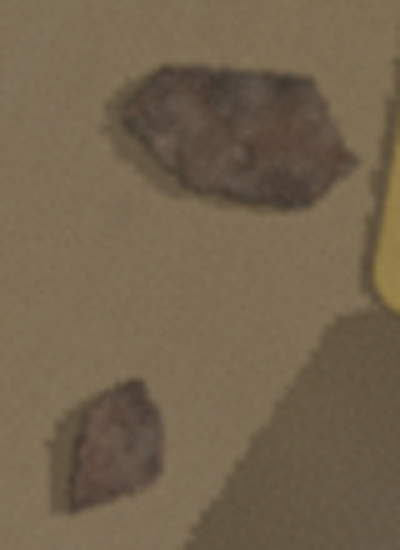

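The crops show the cork centre at top px (222.4,178.6) and side px (355.1,198). They also give the foot centres, the knob and bar directions, and a large sherd outline that runs roughly along the image x axis.

```bash
cat > geo.py <<'E'
from h import *
t=read_camera('top');s=read_camera('side')
A=lambda x,y:((x+.5)/4-.5+200,(y+.5)/4-.5+160)
B=lambda x,y:((x+.5)/5-.5+240,(y+.5)/5-.5+180)
C=lambda x,y:((x+.5)/5-.5+375,(y+.5)/5-.5+190)
f=lambda v:np.round(v,4)
if __name__=='__main__':
    print('pad tri',*tri(t,A(91,76),s,B(578,92)))
    for z in(.096,.106,.116):print(z,f(onz(t,A(91,76),z)),f(onz(s,B(578,92),z)))
    print('pillar foot',f(onz(t,A(135,131),.012)),f(onz(s,B(571,330),.012)))
    print('stand foot',f(onz(t,A(356,488),.010)),f(onz(s,B(151,437),.010)))
    print('knob',f(onz(t,A(335,468),.120)))
    print('bar tip',f(onz(t,A(265,225),.088)),'side tip',f(onz(s,B(434,215),.088)))
    poly=[(165,66),(312,80),(357,158),(300,210),(200,193),(128,118)]
    P=np.array([onz(t,C(*p),.008)[:2] for p in poly],np.float32)*1000;print(P.round())
    print('sherd',cv2.minAreaRect(P)); M=cv2.moments(P);print('centroid',M['m10']/M['m00'],M['m01']/M['m00'])
    # colour segmentation side + top
    for r,b,n in((t,(390,195,455,240),'t'),(s,(300,318,350,365),'s')):
        x0,y0,x1,y1=b;h=cv2.cvtColor(cv2.GaussianBlur(r['frame'],(0,0),1),cv2.COLOR_RGB2LAB)[y0:y1,x0:x1].astype(int)
        m=((h[...,2]-128)<10).astype(np.uint8)
        nn,l,st,c=cv2.connectedComponentsWithStats(m);i=1+np.argmax(st[1:,4]);ct=max(cv2.findContours((l==i).astype(np.uint8),0,1)[0],key=len)[:,0]+[x0,y0]
        P=np.array([onz(r,p,.008)[:2] for p in ct],np.float32)*1000;print(n,st[i],cv2.minAreaRect(P))
E
python3 geo.py
```

```text
pad tri [ 0.58044411 -0.09918672  0.11086913] 0.0024177846237761155
0.096 [ 0.583  -0.0965  0.096 ] [ 0.5829 -0.0576  0.096 ]
0.106 [ 0.5804 -0.0984  0.106 ] [ 0.5821 -0.0849  0.106 ]
0.116 [ 0.5779 -0.1003  0.116 ] [ 0.5812 -0.1123  0.116 ]
pillar foot [ 0.5787 -0.1007  0.012 ] [ 0.5809 -0.11    0.012 ]
stand foot [ 0.4167 -0.1993  0.01  ] [ 0.4197 -0.2079  0.01  ]
knob [ 0.4168 -0.1992  0.12  ]
bar tip [ 0.5204 -0.1679  0.088 ] side tip [ 0.5261 -0.1726  0.088 ]
[[ 555. -414.]
 [ 549. -466.]
 [ 520. -481.]
 [ 502. -460.]
 [ 509. -425.]
 [ 536. -400.]]
sherd ((528.041259765625, -440.5470275878906), (82.61833953857422, 47.598323822021484), 83.46820068359375)
centroid 529.6256095072613 -441.4586564855633
t [ 11   9  37  15 264] ((539.8900756835938, -433.8747253417969), (64.136474609375, 25.439735412597656), 85.40167999267578)
s [  8   8  35  32 803] ((530.8046875, -447.26995849609375), (85.22420501708984, 47.23001480102539), 83.87216186523438)
```

```bash
python3 - <<'E'
from geo import *
F=np.mean([read_camera('top')['frame'].astype(float) for _ in range(8)],0)
np.save('top0.npy',F)
x0,y0,x1,y1=385,185,455,245;k=6
im=cv2.resize(F[y0:y1,x0:x1,::-1].astype(np.uint8),None,fx=k,fy=k,interpolation=cv2.INTER_CUBIC)
poly=np.array([(165,66),(312,80),(357,158),(300,210),(200,193),(128,118)],float)
q=((np.array([C(*p) for p in poly])-[x0,y0]+.5)*k).astype(np.int32)
m=np.full(im.shape[:2],cv2.GC_BGD,np.uint8)
a=np.zeros_like(m);cv2.fillPoly(a,[q],1)
m[cv2.dilate(a,np.ones((25,25)))>0]=cv2.GC_PR_BGD;m[a>0]=cv2.GC_PR_FGD;m[cv2.erode(a,np.ones((25,25)))>0]=cv2.GC_FGD
cv2.grabCut(im,m,None,np.zeros((1,65)),np.zeros((1,65)),6,cv2.GC_INIT_WITH_MASK)
g=((m&1)>0).astype(np.uint8);ct=max(cv2.findContours(g,0,1)[0],key=cv2.contourArea)[:,0]
P=np.array([onz(t,((p+.5)/k-.5)+[x0,y0],.008)[:2] for p in ct])*1000
print(cv2.minAreaRect(P.astype(np.float32)))
M=cv2.moments(P.astype(np.float32));print('cen',M['m10']/M['m00'],M['m01']/M['m00'])
for d in range(60,110,5):
    u=np.array([np.cos(np.radians(d)),np.sin(np.radians(d))]);v=np.array([u[1],-u[0]])
    a,b=P@u,P@v;c=u*(a.max()+a.min())/2+v*(b.max()+b.min())/2
    print(d,np.ptp(a).round(1),np.ptp(b).round(1),c.round(1))
cv2.drawContours(im,[ct],-1,(0,255,0),1);cv2.imwrite('pics/g.png',im)
for n,px,z in(('cab corner',(235,40),.25),('cab corner',(235,40),.15),('cab R',(385,125),.2),('base',(252,92),.0),('cam',(150,265),.12)):print(n,f(onz(t,px,z)))
s=[env.get_state() for _ in range(2)];print([x['tcp_pos'] for x in s],s[0]['t'])
E
```

```text
((528.69775390625, -439.3052673339844), (85.77886199951172, 49.55207824707031), 83.7186050415039)
cen 529.5845592164015 -439.50884674690127
60 83.8 58.7 [ 530.9 -440.3]
65 85.4 56.7 [ 530.8 -440.1]
70 86.4 54.2 [ 530.7 -439.9]
75 86.8 51.6 [ 530.3 -439.7]
80 86.4 50.0 [ 529.4 -439.4]
85 85.5 50.1 [ 528.6 -439.3]
90 83.9 52.6 [ 528.5 -439.4]
95 82.0 56.3 [ 528.9 -439.4]
100 79.9 60.0 [ 529.  -439.1]
105 77.1 63.2 [ 529.1 -438.9]
cab corner [ 0.7488 -0.1414  0.25  ]
cab corner [ 0.8003 -0.1244  0.15  ]
cab R [ 0.6346 -0.3586  0.2   ]
base [ 0.7731 -0.1317  0.    ]
cam [0.4385 0.0118 0.12  ]
[array([ 0.15753717, -0.63061983,  0.24875865]), array([ 0.15753717, -0.63061983,  0.24875865])] 0.8
```

View pics/g.png

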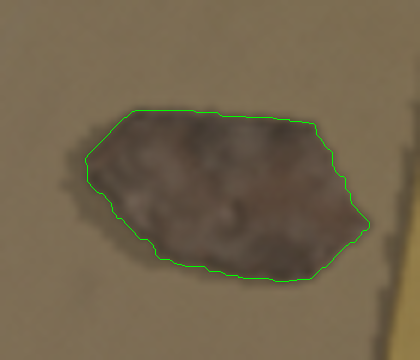

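The GrabCut outline fits the sherd, excluding its shadow. Its centre is about (0.530,-0.440), with its parallel long edges at about 84°. I'll move above it with the jaws across those edges.

Request:
apply_moves(rows="0.85 0.05 -0.012 0 -9; 0.85 0.11 -0.026 0 -18; 0.85 0.17 -0.04 0 -27; 0.85 0.23 -0.054 0 -36; 0.85 0.29 -0.068 0 -46; 0.85 0.35 -0.082 0 -56; 0.85 0.408 -0.095 0 -64; 0.85 0.408 -0.095 0.04 -70; 0.85 0.408 -0.095 0.08 -70; 0.85 0.408 -0.095 0.1 -70", force=15)

```text
t: 2.05
tcp_pos: [0.5292, -0.439, 0.1461]
eef_rot: [-2.332, -2.1, 0.001]
contact_force: [-0.5, 0.4, -0.4]
opening: 0.0781
```

```bash
cat > st.py <<'E'
from h import *
import sys
P=[]
for i in range(6):
    read_camera('top');s=env.get_state();P.append(np.r_[s['tcp_pos'],s['contact_force']])
p=np.mean(P,0);Rm=R.from_rotvec(s['eef_rot']);M=Rm.as_matrix()
print('t',s['t'],'tcp',p[:3].round(4),'F',p[3:].round(2),'open',round(s['opening'],4),'ydir',np.degrees(np.arctan2(M[1,1],M[0,1])).round(1),'zax',M[:,2].round(3),'q',np.round(s['qpos'],2))
if len(sys.argv)>3:print('shift',(M.T@(np.array(list(map(float,sys.argv[1:4])))-p[:3])).round(4))
E
python3 st.py .530 -.440 .0235
```

```text
t 2.35 tcp [ 0.5301 -0.4396  0.1483] F [-0.13  0.22 -0.05] open 0.0776 ydir -6.0 zax [ 0.003 -0.002 -1.   ] q [ 1.1   0.74 -0.69  1.51  0.51  1.07  0.19]
shift [-0.0002 -0.0004  0.1248]
```

Request:
apply_moves(rows="0.85 0 0 0.05 0; 0.85 0 0 0.09 0; 0.85 0 0 0.115 0; 0.85 0 0 0.125 0; 0.85 0 0 0.125 0; 0.4 0 0 0.125 0; 0.4 0 0 0.125 0; 0.4 0 0 0.125 0; 0.4 0 0 0.125 0; 0.4 0 0 0.125 0", force=15)

```text
t: 3.6
tcp_pos: [0.5307, -0.4398, 0.0243]
eef_rot: [2.334, 2.102, 0.0]
contact_force: [-1.0, 0.1, 3.9]
opening: 0.0476
```

```bash
python3 st.py
```

```text
t 3.9 tcp [ 0.5307 -0.4398  0.0243] F [-0.78  0.36  5.04] open 0.0474 ydir -6.0 zax [ 0.001 -0.001 -1.   ] q [ 1.06  0.89 -0.61  1.56  0.61  0.89  0.12]
```

Request:
apply_moves(rows="0.4 0 0 -0.02 0; 0.4 0 0 -0.06 0; 0.4 0 0 -0.11 0; 0.4 0 0 -0.15 0; 0.4 0 0 -0.175 0; 0.4 0 0 -0.175 0")

```text
t: 4.65
tcp_pos: [0.5318, -0.4401, 0.2022]
eef_rot: [2.33, 2.099, 0.001]
contact_force: [0.6, 0.1, -0.1]
opening: 0.0473
```

```bash
python3 st.py .579 -.100 .199
```

```text
t 4.95 tcp [ 0.5298 -0.4393  0.1979] F [ 0.01 -0.09 -0.65] open 0.0477 ydir -6.0 zax [-0.002  0.002 -1.   ] q [ 1.12  0.69 -0.72  1.48  0.48  1.15  0.21]
shift [ 0.3425  0.0137 -0.0006]
```

Request:
apply_moves(rows="0.4 0.02 0.001 0 0; 0.4 0.06 0.002 0 0; 0.4 0.105 0.004 0 0; 0.4 0.15 0.006 0 0; 0.4 0.195 0.008 0 0; 0.4 0.24 0.01 0 0; 0.4 0.285 0.012 0 0; 0.4 0.32 0.013 0 0; 0.4 0.3425 0.0135 0 0; 0.4 0.3425 0.0135 0 0")

```text
t: 6.2
tcp_pos: [0.5791, -0.0962, 0.1988]
eef_rot: [-2.327, -2.109, -0.001]
contact_force: [-0.6, 0.2, -0.3]
opening: 0.0474
```

```bash
python3 st.py .579 -.100 .14; python3 - <<'E'
from h import *
t=read_camera('top');s=read_camera('side')
im=crop(s,(285,140,425,270),4);im2=crop(t,(160,110,300,240),4)
cv2.imwrite('pics/d.png',cv2.resize(np.hstack([im,im2]),(800,371)))
E
```

```text
t 6.5 tcp [ 0.5791 -0.101   0.1985] F [-0.36 -0.19 -0.71] open 0.0477 ydir -6.1 zax [-0.001 -0.    -1.   ] q [ 0.73  0.54 -0.8   1.75  0.44  1.04 -0.34]
shift [ 0.001  -0.0001  0.0585]
```

View pics/d.png

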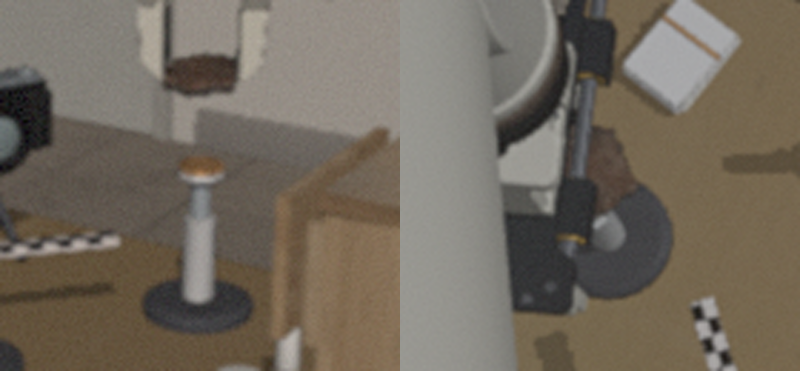

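Request:
apply_moves(rows="0.4 0.0005 0 0.02 0; 0.4 0.0005 0 0.04 0; 0.4 0.0005 0 0.053 0; 0.4 0.0005 0 0.056 0; 0.4 0.0005 0 0.056 0; 0.4 0.0005 0 0.056 0")

```text
t: 7.35
tcp_pos: [0.5801, -0.0997, 0.1433]
eef_rot: [2.333, 2.102, 0.001]
contact_force: [-0.1, -1.0, -0.1]
opening: 0.0472
```

Request:
apply_moves(rows="0.4 0 0 0.001 0; 0.4 0 0 0.002 0; 0.4 0 0 0.002 0; 0.4 0 0 0.002 0")

```text
t: 7.85
tcp_pos: [0.5795, -0.0999, 0.1408]
eef_rot: [2.334, 2.103, 0.0]
contact_force: [0.8, 0.2, -0.8]
opening: 0.0473
```

Request:
apply_moves(rows="0.4 0 0 0.001 0; 0.4 0 0 0.002 0; 0.4 0 0 0.002 0; 0.4 0 0 0.002 0")

```text
t: 8.35
tcp_pos: [0.5795, -0.0998, 0.1387]
eef_rot: [2.334, 2.103, 0.0]
contact_force: [-0.6, -0.1, -1.2]
opening: 0.0476
```

Request:
apply_moves(rows="0.4 0 0 0.001 0; 0.4 0 0 0.0015 0; 0.4 0 0 0.0015 0; 0.4 0 0 0.0015 0")

```text
t: 8.85
tcp_pos: [0.5796, -0.0998, 0.1377]
eef_rot: [2.334, 2.102, 0.0]
contact_force: [-2.2, 0.4, 6.3]
opening: 0.0475
```

Request:
apply_moves(rows="0.4 0 0 0.001 0; 0.4 0 0 0.0015 0; 0.4 0 0 0.0015 0; 0.4 0 0 0.0015 0")

```text
t: 9.35
tcp_pos: [0.5797, -0.0998, 0.1373]
eef_rot: [2.333, 2.102, -0.001]
contact_force: [-5.3, 0.3, 13.1]
opening: 0.0475
```

```bash
python3 st.py; python3 - <<'E'
from h import *
cv2.imwrite('pics/e.png',crop(read_camera('side'),(295,160,405,250),6))
E
```

```text
t 9.65 tcp [ 0.5797 -0.0998  0.1374] F [-5.    0.23 13.63] open 0.0475 ydir -6.0 zax [ 0.    -0.001 -1.   ] q [ 0.69  0.61 -0.75  1.79  0.51  0.94 -0.39]
```

View pics/e.png

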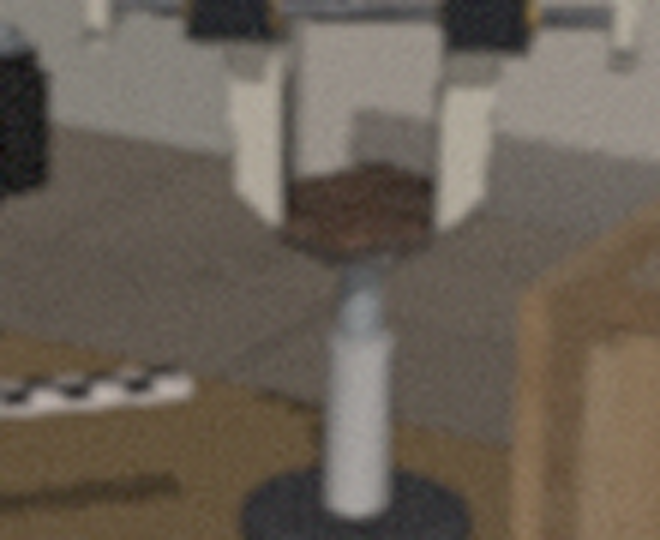

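Request:
apply_moves(rows="0.4 0 0 -0.001 0; 0.4 0 0 -0.002 0; 0.4 0 0 -0.002 0")

```text
t: 10.07
tcp_pos: [0.5795, -0.0999, 0.1376]
eef_rot: [-2.334, -2.103, -0.0]
contact_force: [0.2, 0.0, 0.3]
opening: 0.0477
```

```bash
python3 st.py
```

```text
t 10.375 tcp [ 0.5795 -0.0998  0.1376] F [-0.08 -0.13  0.24] open 0.0476 ydir -6.0 zax [-0.  0. -1.] q [ 0.69  0.61 -0.75  1.79  0.51  0.94 -0.39]
```

Request:
apply_moves(rows="0.54 0 0 0 0; 0.57 0 0 0 0; 0.62 0 0 0 0; 0.7 0 0 0 0; 0.85 0 0 0 0; 0.85 0 0 0 0; 0.85 0 0 -0.02 0; 0.85 0 0 -0.05 0; 0.85 0 0 -0.08 0; 0.85 0 0 -0.08 0")

```text
t: 11.62
tcp_pos: [0.5817, -0.0996, 0.2218]
eef_rot: [2.33, 2.099, 0.006]
contact_force: [0.1, 0.1, -0.7]
opening: 0.078
```

```bash
python3 st.py .417 -.199 .2
```

```text
t 11.925 tcp [ 0.5793 -0.0999  0.2179] F [-0.2  -0.33 -0.42] open 0.0779 ydir -6.0 zax [-0.002  0.    -1.   ] q [ 0.74  0.52 -0.81  1.73  0.42  1.08 -0.32]
shift [-0.1155 -0.1511  0.0182]
```

Request:
apply_moves(rows="0.85 -0.015 -0.02 0 9; 0.85 -0.032 -0.042 0 18; 0.85 -0.049 -0.064 0 27; 0.85 -0.066 -0.086 0 37; 0.85 -0.083 -0.108 0 47; 0.85 -0.1 -0.13 0 57; 0.85 -0.1155 -0.151 0 67; 0.85 -0.1155 -0.151 0 67; 0.85 -0.1155 -0.151 0 67")

```text
t: 13.05
tcp_pos: [0.4179, -0.1985, 0.2177]
eef_rot: [-3.106, -0.469, -0.001]
contact_force: [-0.6, 0.1, 0.9]
opening: 0.078
```

```bash
python3 st.py .4168 -.199 .113;  python3 - <<'E'
from h import *
t=read_camera('top');s=read_camera('side')
a=crop(t,(180,130,320,310),3);b=crop(s,(235,150,390,290),3)
c=np.zeros((540,420+465,3),np.uint8);c[:,:420]=a;c[:420,420:]=b
cv2.imwrite('pics/f.png',c[:,85:])
E
```

```text
t 13.35 tcp [ 0.418  -0.1983  0.2177] F [ 0.12  0.05 -0.25] open 0.0779 ydir -72.9 zax [ 0.  0. -1.] q [ 0.93  0.22 -0.61  2.03  0.15  0.94 -1.03]
shift [-0.0014  0.0004  0.1047]
```

View pics/f.png

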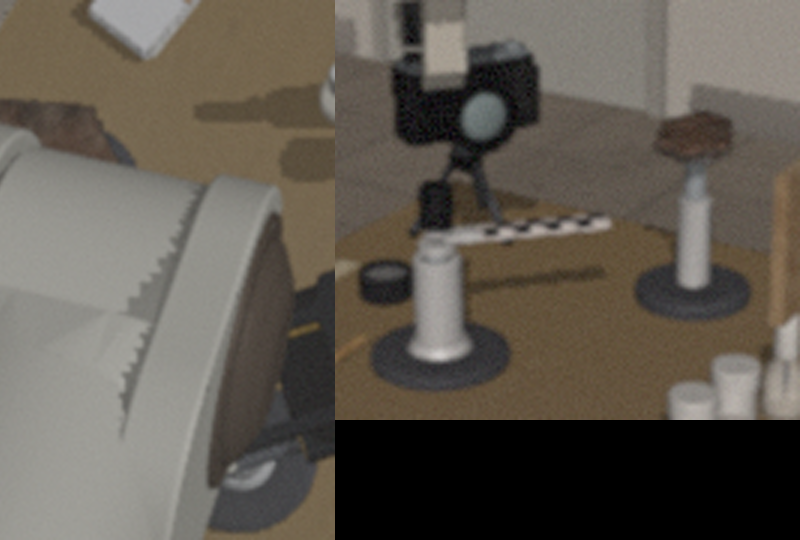

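The sherd rests level on the pillar head (side crop 695,135), and the gripper stands over the knob.

Request:
apply_moves(rows="0.85 -0.001 0 0.03 0; 0.85 -0.001 0 0.06 0; 0.85 -0.001 0 0.085 0; 0.85 -0.001 0 0.1 0; 0.85 -0.001 0 0.1045 0; 0.6 -0.001 0 0.1045 0; 0.4 -0.001 0 0.1045 0; 0.4 -0.001 0 0.1045 0; 0.4 -0.001 0 0.1045 0; 0.4 -0.001 0 0.1045 0", force=3)

```text
t: 14.7
tcp_pos: [0.4164, -0.1994, 0.1134]
eef_rot: [3.107, 0.465, 0.0]
contact_force: [0.4, -0.0, 0.1]
opening: 0.0377
```

Request:
apply_moves(rows="0.3 0 0 0 0; 0.2 0 0 0 0; 0.2 0 0 0 0; 0.2 0 0 0 0; 0.2 0 0 0 0; 0.2 0 0 0 0", force=3)

```text
t: 15.45
tcp_pos: [0.4164, -0.1994, 0.1133]
eef_rot: [3.107, 0.465, 0.0]
contact_force: [-0.0, -1.7, 0.5]
opening: 0.0217
```

```bash
python3 st.py .417 -.199 .113
```

```text
t 15.75 tcp [ 0.4163 -0.1994  0.1132] F [-0.03 -1.36 -0.15] open 0.0221 ydir -73.0 zax [ 0. -0. -1.] q [ 0.85  0.39 -0.54  2.12  0.31  0.71 -1.16]
shift [ 0.0007 -0.0002  0.0002]
```

Request:
apply_moves(rows="0.2 0 0.0003 0 0; 0.2 0 0.0003 0 0; 0.2 0 0.0003 0 0; 0.1 0 0.0003 0 0", force=20)

```text
t: 16.25
tcp_pos: [0.4164, -0.1995, 0.1132]
eef_rot: [-3.107, -0.465, 0.0]
contact_force: [-0.9, 0.3, 0.4]
opening: 0.0209
```

```bash
python3 st.py .417 -.199 .1506
```

```text
t 16.55 tcp [ 0.4164 -0.1995  0.1132] F [-0.05 -0.54  0.34] open 0.0213 ydir -73.0 zax [ 0.  0. -1.] q [ 0.85  0.39 -0.54  2.12  0.31  0.71 -1.16]
shift [ 0.0007 -0.0003 -0.0374]
```

Forces are balanced. Now I'll draw slowly, with a small step first to check the load.

Request:
apply_moves(rows="0.1 0 0 -0.001 0; 0.1 0 0 -0.003 0; 0.1 0 0 -0.005 0; 0.1 0 0 -0.007 0; 0.1 0 0 -0.008 0; 0.1 0 0 -0.008 0; 0.1 0 0 -0.008 0")

```text
t: 17.42
tcp_pos: [0.4164, -0.1995, 0.1212]
eef_rot: [-3.107, -0.465, -0.0]
contact_force: [-0.1, 0.5, -1.0]
opening: 0.0216
```

```bash
python3 st.py .417 -.199 .1506
```

```text
t 17.725 tcp [ 0.4164 -0.1995  0.1212] F [-0.32 -0.17 -1.01] open 0.0214 ydir -73.0 zax [-0.  0. -1.] q [ 0.86  0.38 -0.55  2.11  0.29  0.73 -1.15]
shift [ 0.0007 -0.0003 -0.0294]
```

Request:
apply_moves(rows="0.1 0 0 -0.003 0; 0.1 0 0 -0.007 0; 0.1 0 0 -0.011 0; 0.1 0 0 -0.015 0; 0.1 0 0 -0.019 0; 0.1 0 0 -0.023 0; 0.1 0 0 -0.026 0; 0.1 0 0 -0.0285 0; 0.1 0 0 -0.0294 0; 0.1 0 0 -0.0294 0")

```text
t: 18.98
tcp_pos: [0.4164, -0.1996, 0.1506]
eef_rot: [-3.107, -0.465, 0.0]
contact_force: [-0.5, -0.2, -1.5]
opening: 0.0213
```

```bash
python3 st.py .417 -.199 .1506;  python3 - <<'E'
from h import *
t=read_camera('top');s=read_camera('side')
cv2.imwrite('pics/i.png',np.hstack([crop(s,(240,170,400,300),5)]))
# expected pixel of bar top edge corners and sherd face level in side view
u=np.array([np.cos(np.radians(16.8)),np.sin(np.radians(16.8)),0]);v=np.array([u[1],-u[0],0])
for z in(.0854,.1204,.1254,.1304):
    p=np.array([.4167,-.1993,z])+.110*u+.007*v;q=proj(s,p);print('bar near tip corner',z,(q-[240,170]).round(2)*5)
E
```

```text
t 19.275 tcp [ 0.4164 -0.1995  0.1505] F [-0.13  0.13 -1.32] open 0.0216 ydir -73.0 zax [-0.  0. -1.] q [ 0.89  0.32 -0.58  2.09  0.25  0.79 -1.11]
shift [ 0.0008 -0.0003 -0.0001]
bar near tip corner 0.0854 [426.5 270.9]
bar near tip corner 0.1204 [426.85 184.4 ]
bar near tip corner 0.1254 [426.9 171.9]
bar near tip corner 0.1304 [426.95 159.3 ]
```

View pics/i.png

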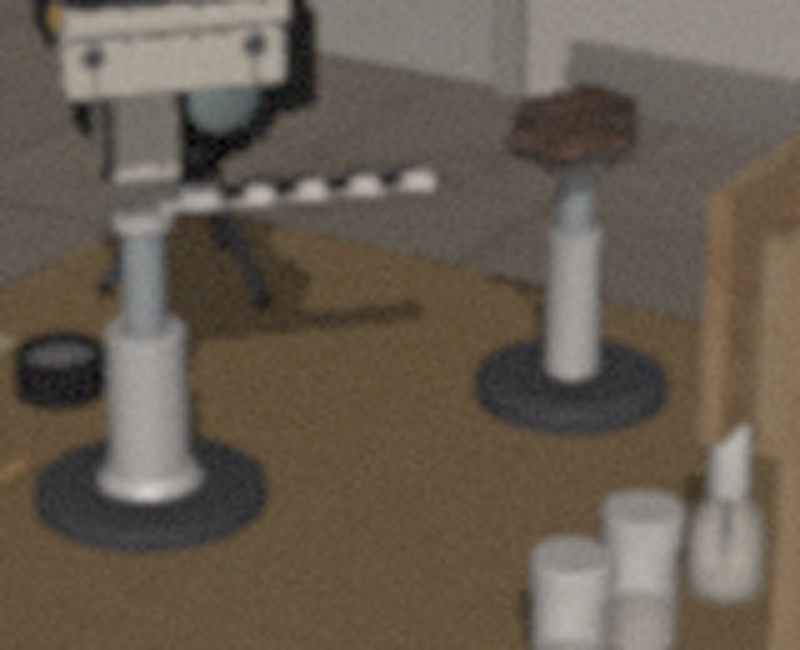

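```bash
python3 - <<'E'
from h import *
s0=cv2.imread('pics/side0.png',0).astype(np.float32)
t0=cv2.cvtColor(np.load('top0.npy').astype(np.uint8),cv2.COLOR_RGB2GRAY)
r=read_camera('side');S=np.mean([cv2.cvtColor(read_camera('side')['frame'],cv2.COLOR_RGB2GRAY).astype(float) for _ in range(6)],0).astype(np.float32)
K=4
def sh(a,b,box,m,n):
    x0,y0,x1,y1=box;up=lambda i:cv2.GaussianBlur(cv2.resize(i,None,fx=K,fy=K,interpolation=cv2.INTER_CUBIC),(0,0),3)
    T=up(a[y0:y1,x0:x1]);W=up(b[y0-m:y1+m,x0-12:x1+12]);q=cv2.matchTemplate(W,T,cv2.TM_CCOEFF_NORMED);_,v,_,l=cv2.minMaxLoc(q);print(n,'dx',l[0]/K-12,'dy',l[1]/K-m,'score',round(v,3))
sh(s0,S,(285,220,330,232),25,'bar')
sh(s0,S,(245,255,298,282),8,'stand foot')
sh(s0,S,(333,236,376,258),8,'pillar foot')
sh(s0,S,(242,310,275,332),8,'small sherd')
u=np.array([np.cos(np.radians(16.8)),np.sin(np.radians(16.8)),0])
p=np.array([.4167,-.1993,.088])+.08*u
for d in(.034,.0374,.041):print(d,proj(r,p+[0,0,d])-proj(r,p))
st=cv2.imwrite('pics/j.png',cv2.resize(S[180:215,335:375].astype(np.uint8),None,fx=14,fy=14,interpolation=cv2.INTER_CUBIC))
for n,z in(('face',.1254),('under',.1134)):
  for x,y in((.579,-.1),(.5745,-.143),(.5835,-.057)):print(n,((proj(r,[x,y,z])-[335,180]+.5)*14).round())
E
```

```text
bar dx 0.0 dy -18.75 score 0.915
stand foot dx 0.0 dy 0.0 score 1.0
pillar foot dx 0.0 dy 0.0 score 0.999
small sherd dx 0.0 dy 0.0 score 0.995
0.034 [ -0.13802148 -16.82866826]
0.0374 [ -0.1520136  -18.53469844]
0.041 [ -0.16686701 -20.34574312]
face [274. 166.]
face [248. 271.]
face [298.  68.]
under [272. 246.]
under [246. 353.]
under [296. 146.]
```

View pics/j.png

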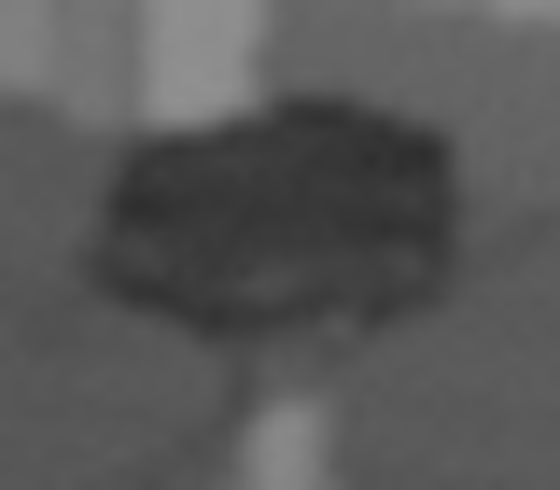

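```bash
python3 - <<'E'
from h import *
r=read_camera('side');s0=cv2.imread('pics/side0.png')
S=np.mean([read_camera('side')['frame'][:,:,::-1].astype(float) for _ in range(6)],0).astype(np.uint8)
def gc(im,box):
    x0,y0,x1,y1=box;k=6;c=cv2.resize(im[y0-12:y1+12,x0-12:x1+12],None,fx=k,fy=k,interpolation=cv2.INTER_CUBIC)
    m=np.zeros(c.shape[:2],np.uint8);cv2.grabCut(c,m,(66,66,(x1-x0+2)*k,(y1-y0+2)*k),np.zeros((1,65)),np.zeros((1,65)),6,cv2.GC_INIT_WITH_RECT)
    ct=max(cv2.findContours((m&1),0,1)[0],key=cv2.contourArea)[:,0];return (ct+.5)/k-.5+[x0-12,y0-12]
a=gc(cv2.GaussianBlur(s0,(0,0),.7),(307,324,345,357));b=gc(S,(340,185,370,206))
P=np.array([onz(r,p,.006) for p in a]);print('table size',cv2.minAreaRect((P[:,:2]*1000).astype(np.float32)))
e=np.array([proj(r,p+[.0488,.340,.1133]) for p in P])
mm=lambda q:(q.min(0).round(1),q.max(0).round(1),cv2.contourArea(q.astype(np.float32)))
print('expected',mm(e));print('seen',mm(b))
T=read_camera('top')['frame'][:,:,::-1]
A=cv2.resize(S[175:215,330:380],None,fx=12,fy=12,interpolation=cv2.INTER_CUBIC)
for q,col in((e,(0,255,0)),(b,(0,0,255))):cv2.polylines(A,[((q-[330,175]+.5)*12).astype(np.int32)],True,col,1)
B=cv2.resize(T[120:240,170:270],None,fx=4,fy=4,interpolation=cv2.INTER_CUBIC)[:480,:200+0]
cv2.imwrite('pics/k.png',np.hstack([A,B]))
E
```

```text
table size ((530.8484497070312, -442.3334655761719), (92.17404174804688, 51.70355987548828), 83.93439483642578)
expected (array([340.5, 187.3]), array([367.8, 202.6]), 325.4659376095515)
seen (array([340.2, 186.1]), array([367.1, 203.9]), 369.23625140683725)
```

View pics/k.png

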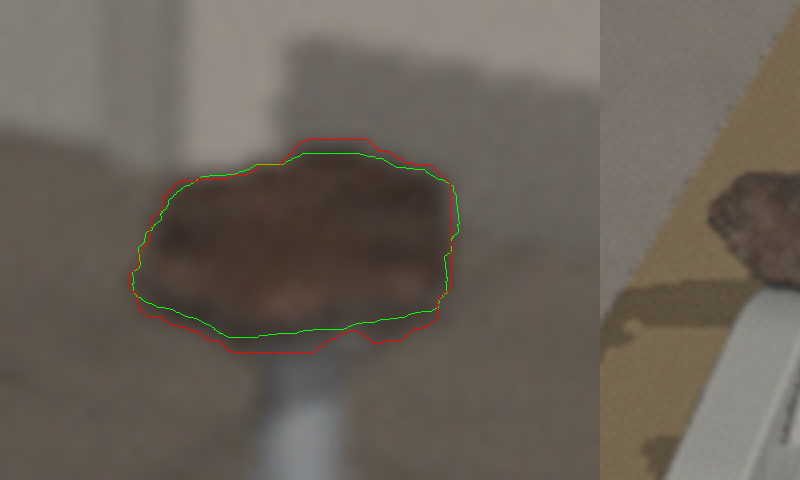

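The sherd's silhouette matches the expected flat, centred one (rows 186–204 seen, 187–203 predicted). The bar has risen by the intended amount and the stand has not moved. I'll hand in the job.

```bash
python3 st.py; python3 -c "
from bench import env
print(env.close_job())"
```

```text
t 20.425 tcp [ 0.4164 -0.1996  0.1506] F [-0.11  0.05 -1.43] open 0.0219 ydir -73.0 zax [ 0. -0. -1.] q [ 0.89  0.32 -0.58  2.09  0.25  0.79 -1.11]
the job is handed in; nothing more can be done
None
```

I laid the larger sherd on the pillar's cork head and let it go. I then drew the scale post 37.4 mm straight up by its knob, and the arm is holding it there. The job was handed in at about 20 s.

**Sherd:** It sits flat and centred on the head. Its outline in the side view matches the one predicted from the table view moved to the pad: the centre agrees within about 0.5 px, with no visible tilt. The arm felt contact at a pad height of about 113.3 mm, so the upper face is at about 125.3 mm. The first camera estimate of the pad height was 110.9 mm, with an error of up to about 4 mm, so I used the contact height instead.

**Scale:** Its top is at about 125.4 mm by the arm's own readings. In the side view the bar rose 18.75 px against 18.5 px predicted, about 0.4 mm apart.

**Stand and small sherd:** Neither shows any shift in the images. The load while drawing was only the post's weight, about 1.4 N, with negligible side force.

**Not confirmed:** The arm hid part of the top view, so the sherd's centring along its length rests on the arm's readings and the side view.

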